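# Unlock a tube rack from its dock and hold it up level

### The job

Turn the blue hold-down knob clockwise until it clicks over and stays, then lift the tube rack straight up out of its dock, level all the way, with its four tubes staying in it. Finish while still holding the rack in the gripper, level and still, with its underside at least 10 cm above the dock plate. Leave the other things on the bench alone.

Things in the scene. Friction and masses are not known exactly. Their poses are not given: they have to be found in the camera images.
- dock: Fixed white plate, 100 (x) x 270 (y, from -180 to +90) x 12 mm, flat on the bench at a different place and yaw each time. Origin on the bench, under the middle of the rack's seat; z up. Grey guides up to 24 mm high leave the rack 2.5 mm of play on both long sides and at the +y end. The grey knob column (44 mm diameter, top 56 mm above the bench) stands at x = 0, y = -150 mm.
- knob (a joint): Turn of the blue hold-down knob, rad: 0 locked, 1.2 released (stop), growing clockwise from above. A spring detent, hump at 0.6, needs at most 0.15 N m; pushes back to 0 before the hump, snaps on to 1.2 after it. A steel tongue (16 mm wide, 68 long, 60 to 68 mm above the bench) turns with it: at 0 it points along the dock's +y, over the rack's lug, and holds the rack down; at 1.2 it is clear.
- knob_grip (a point): On the knob's axis, 116 mm above the bench, at the height to grip: an upright blue bar 14 mm thick (own x), 42 mm long (own y), 96 to 132 mm above the bench, white line on top. These axes turn with the knob; at joint 0 they are the dock's. A hub of 34 mm diameter lies below. 150 mm from the rack's centre; the rack's nearest handle post is 75 mm away.
- rack_handle (a point): Centre of the rack's orange handle bar, 128 mm above the rack's underside, 140 mm above the bench while docked. The bar lies along the rack's own y: 14 mm thick (x), 22 mm tall, 150 mm long, on two cream posts (30 mm wide in x) at its ends, 126 mm apart inside. Free space below it down to the tube caps. Rack with tubes: 0.25 to 0.51 kg, centre of mass within 10 mm of this point seen from above.
- rack_foot (a point): Centre of the underside of the rack, a cream block 60 (x) x 150 (y) x 45 mm tall with 2 x 4 square wells (16.5 mm wide, 37 mm deep), with an orange lug 18 mm wide at its -y end (35 to 45 mm up, standing out 20 mm). It rests in the dock 12 mm above the bench, axes as the dock's.
- tube0_mid (a point): Middle (half-way up) of a capped sample tube, 14 mm diameter, 85 mm tall, purple cap 17 mm. It stands loosely in a well of the rack, its middle 50.5 mm above the rack's underside and its cap's top 93 mm above it. 16 to 30 g. Which tube is in which well varies.
- tube1_mid (a point): The same, red cap.
- tube2_mid (a point): The same, yellow cap.
- tube3_mid (a point): The same, green cap.
- bottle: Bystander: amber bottle, 60 mm diameter, 130 mm tall; origin under its centre.
- jar: Bystander: white jar with a yellow cap, 56 mm diameter, 70 mm tall; origin under its centre.
- mouse: Bystander: black cordless computer mouse, 100 x 60 x 26 mm; origin under its centre.
- marker: Bystander: white and blue marker pen, 130 x 16 x 16 mm, lying; origin under its middle.
- tipbox: Bystander: blue pipette-tip box, 80 x 120 x 60 mm; origin under its centre.
There are look-alikes about, which are no part of the job. What is shaped like the part that bears rack_handle but pink or turquoise is not meant.

How it is judged:
On the way, in this order (a step that is already met when the one before it is completed fails the run):
1. the knob is clicked over to released while the rack still sits in its dock (value of joint knob above 1.05 rad and z of rack_foot in the frame of dock below 0.02 m), for 0.2 s.
2. the rack is lifted clear, its underside 9 cm or more above the dock plate (z of rack_foot in the frame of dock above 0.102 m), for 0.2 s.
At the end, for the whole second after the job is handed in: The gripper holds the rack with its underside at least 9 cm above the dock plate, tilted less than 0.10 rad, moving less than 2 cm/s and 0.15 rad/s, touching no part of the dock; all four tubes stand in their wells; the knob stays released (over 1.05 rad) (value of joint knob above 1.05 rad and z of rack_foot in the frame of dock above 0.102 m and angle between rack_foot's own z axis and vertical below 0.1 rad and linear speed of rack below 0.02 m/s and angular speed of rack below 0.15 rad/s and contact force between rack and the fingers above 1 N and contact force between rack and dock below 0.1 N and not (z of any of tube0_mid, tube1_mid, tube2_mid, tube3_mid in the frame of rack_foot above 0.068 m or distance between any of tube0_mid, tube1_mid, tube2_mid, tube3_mid and rack_foot above 0.09 m)); the arm keeps its last pose, push and grip.
It fails at once if the rack tips more than 0.3 rad (angle between rack_foot's own z axis and vertical above 0.3 rad).
It fails at once if a tube comes out of the rack (z of any of tube0_mid, tube1_mid, tube2_mid, tube3_mid in the frame of rack_foot above 0.068 m or distance between any of tube0_mid, tube1_mid, tube2_mid, tube3_mid and rack_foot above 0.09 m).
It fails at once if the bottle, jar, mouse, marker or tip box is moved more than 3 cm (distance of any of bottle, jar, mouse, marker, tipbox from where it was at the start of the episode above 0.03 m).
It also fails if it takes over 48 s, if anything falls off the work surface, if the arm or the gripper's body presses on something with over 40 N, if the wrist force passes 120 N, or if a joint passes its speed limit or range.

### The arm

A 7-joint arm with a two-finger parallel gripper is mounted at the origin on the work surface. World frame = base frame: x ahead of the robot, y to its left, z up, the work surface at z = 0. Lengths are in m, angles in rad, forces in N, time in s.
With the tool pointing down it reaches from about 0.4 to 0.9 m from the base axis. Payload 5.5 kg.
Tool frame: the origin (TCP) lies midway between the tips of the shut fingers; the grasp point (between the pads) lies 19 mm behind it (manip.grip_depth is the distance from the TCP to the grasp point, in m); z points along the fingers, x is the direction in which the jaws open and shut, and the axes are right-handed (so a half turn about z gives the same grasp; the last joint's range is limited). The gripper opens to 92 mm and grips with 3 to 60 N. Pads are 19 mm wide; open, the fingers measure 130 mm over their backs; the gripper's body (75 mm by 190 mm) begins 47 mm behind the grasp point.
Start: joints at [-0.882, 0.501, -0.427, 1.55, 0.221, 1.138, -0.21], TCP at [0.268, 0.592, 0.227] pointing down, gripper open.
Joint ranges: [-2.88, 2.88], [-0.31, 2.03], [-1.54, 1.56], [0.2, 2.42], [-1.41, 4.55], [0.19, 2.02], [-2.57, 2.57]. Speed limits (rad/s): [2.57, 2.57, 3.14, 3.14, 3.14, 3.14, 3.14].

### API

Orientations are given as a unit quaternion [x, y, z, w].
In Python, from bench import manip, effector, viewer gives the robot as it stands. Calls block until the motion is done:
- manip.move_pose(position, orientation): joint-space move of the TCP to a pose.
- manip.servo_line(position, ori=None, vel=0.15): straight line of the TCP; ori=None keeps the orientation; vel is the mean speed in m/s.
- manip.movej(angles): joint-space move.
- effector.open_jaws() and effector.close(f_grip=None): open the fingers fully, or close them until they stop; f_grip is the grip in N (None keeps the last).
- manip.sleep(seconds).
- manip.solve_ik(position, orientation): joint angles nearest the present ones, or None.
- viewer.get_image(name): name is "scene" or "top" or "wrist"; returns the picture (384x512x3 uint8, red, green, blue); there is no depth.
- viewer.get_calibration(name): a dict with "vfov" (degrees; the focal length in pixels is half the picture's height over the tangent of half this angle, whatever the lens; pixels are square), "cx", "cy" (the principal point, pixels), "eye" and "attitude" of the camera in the world. Camera axes: x right, y down, z forward; pixel columns grow to the right and rows downward; lengths in m; the calibration is good to about 2 mm. A picture is of the moment at which its call begins: read the wrist's pose just before it. get_calibration takes no time and is no camera call; for the wrist camera it gives the pose at the moment of the call.
A pose or a line that the arm cannot do raises manip.PlanningError and nothing moves.
- manip.hand_in(): hands the job in, once; it reports no verdict.
Readings, each from a call of its own:
- manip.current_clock(): time.
- manip.current_q(): joint angles.
- manip.current_joint_velocities(): joint speeds.
- manip.current_tau(): joint torques, N m.
- manip.current_tool_pos(): TCP position.
- manip.current_tcp_rot(): TCP orientation.
- manip.current_force(): force on the tool from outside, world axes, zero at the start.
- manip.current_wrist_torque(): the same for the moment, N m.
- manip.current_finger_gap(): finger opening in m.
Only numpy, scipy, OpenCV 4.12 (cv2) and the standard library are available. Lean on these libraries where they do the work, as an engineer would, in place of code of your own. Each camera call takes 0.05 s, during which the arm holds its last target. There are 200 camera calls.

## Working session

There is one attempt and no reset: what is moved stays moved. The work goes in short steps, each a Python script; the robot and the scene stay as the last script left them, time stands still between calls to the robot, and variables do not carry over. Pictures are saved under pics/ and viewed, about 8 in all and at most 12, crops included, and the job is handed in when it is done.

```bash
mkdir -p pics; ls
python3 - <<'E'
from bench import manip, effector, viewer
import cv2, numpy as np
for n in ["scene","top"]:
    im=viewer.get_image(n); cv2.imwrite(f"pics/{n}0.png",im[:,:,::-1]); print(n,viewer.get_calibration(n))
print(manip.current_clock(), manip.current_tcp_rot(), manip.grip_depth)
E
```

```text
pics
scene {'vfov': 54.15410378489443, 'cx': 257.78154687344244, 'cy': 185.83158539593234, 'eye': array([1.28683932, 0.11798626, 0.71715836]), 'attitude': array([ 0.58337207,  0.66848649, -0.33996003, -0.31181728])}
top {'vfov': 53.61791914057223, 'cx': 253.6422771290985, 'cy': 187.49935612218545, 'eye': array([0.27837199, 0.04699488, 1.49246802]), 'attitude': array([-0.69833497,  0.71381891, -0.04373205,  0.02963676])}
0.1 [ 8.40530975e-01  5.41762788e-01 -7.50818719e-04  4.44777427e-04] 0.0188
```

View pics/scene0.png

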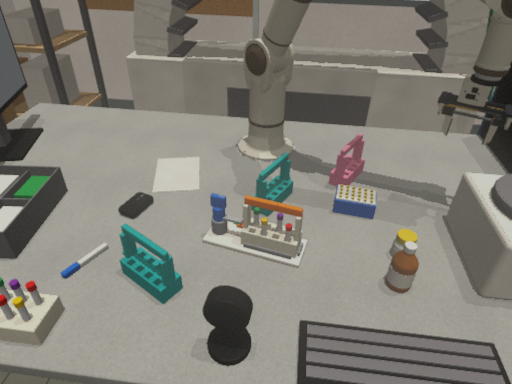

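View pics/top0.png

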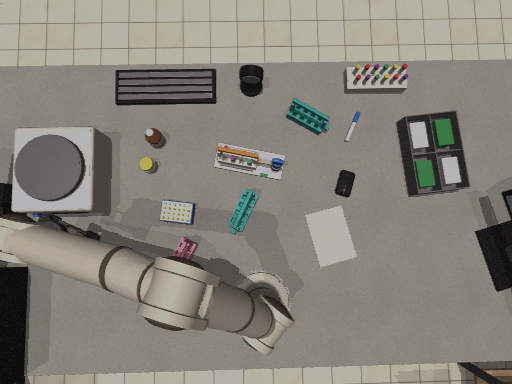

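The scene view shows the dock near pixel (255,240), with its blue knob at (220,215) and the orange handle at (273,208). In the top view the orange bar is at (237,152) and the knob at (277,163). The turquoise and pink racks are decoys. Next I'll measure these by ray casting.

```bash
cat > h.py <<'E'
from bench import manip, effector, viewer
import cv2, numpy as np
from scipy.spatial.transform import Rotation as R
def ray(c,uv):
    f=192/np.tan(np.radians(c["vfov"])/2); uv=np.atleast_2d(uv).astype(float)
    d=np.c_[(uv-[c["cx"],c["cy"]])/f,np.ones(len(uv))]
    return R.from_quat(c["attitude"]).apply(d)
def plane(c,uv,z):
    d=ray(c,uv); return c["eye"]+d*((z-c["eye"][2])/d[:,2])[:,None]
def blobs(im,lo,hi,amin=8):
    m=cv2.inRange(cv2.cvtColor(im,cv2.COLOR_RGB2HSV),lo,hi)
    n,l,s,ce=cv2.connectedComponentsWithStats(m)
    return [(s[i],ce[i],l==i) for i in range(1,n) if s[i][4]>=amin]
ORANGE=((5,170,110),(17,255,255)); BLUE=((108,130,60),(125,255,255))
def down(yaw): # tool z down, tool x along yaw
    return (R.from_euler('z',yaw)*R.from_euler('x',np.pi)).as_quat()
E
python3 - <<'E'
from h import *
for n in ["top","scene"]:
    im=cv2.imread(f"pics/{n}0.png")[:,:,::-1].copy(); c=viewer.get_calibration(n)
    for nm,col,z in [("or",ORANGE,.151),("bl",BLUE,.132)]:
        for s,ce,m in blobs(im,*col,10):
            print(n,nm,s,ce.round(1),plane(c,ce,z).round(3))
            if nm=="or" and s[4]>60:
                ys,xs=np.nonzero(m); vx,vy,x,y=cv2.fitLine(np.c_[xs,ys].astype(np.float32),2,0,.01,.01).ravel()
                p=plane(c,[[x,y],[x+10*vx,y+10*vy]],z); d=p[1]-p[0]; print("  yaw",np.degrees(np.arctan2(d[1],d[0])))
E
```

```text
top bl [353 112   7  10  37] [356.5 116.4] [[ 0.676 -0.367  0.132]]
top bl [273 159  10   9  58] [277.4 162.7] [[ 0.508 -0.07   0.132]]
top bl [ 33 213   7   4  18] [ 35.8 214.3] [[0.341 0.791 0.132]]
scene or [246 196  56  16 199] [273.8 203.4] [[0.554 0.077 0.151]]
  yaw 77.46641680957782
scene bl [211 194  15   5  29] [216.8 196. ] [[ 0.52  -0.074  0.132]]
scene bl [213 207   9   4  27] [216.7 208.6] [[ 0.571 -0.063  0.132]]
scene bl [ 61 263  19  15 106] [ 70.5 270.2] [[ 0.812 -0.313  0.132]]
```

Run:
```python
from h import *
for y in (-13,167):
    q=manip.solve_ik([0.53,0.0,0.40],down(np.radians(y))); print(y,q)
    for a in (0,-35,-69):  print(a, manip.solve_ik([0.51,-0.07,0.10],down(np.radians(y+a))))
y=-13 if manip.solve_ik([0.53,0.0,0.40],down(np.radians(-13))) is not None else 167
manip.move_pose([0.53,0.0,0.40],down(np.radians(y)))
print(manip.current_clock(),manip.current_q())
c=viewer.get_calibration("wrist"); im=viewer.get_image("wrist"); print(c)
cv2.imwrite("pics/w1.png",im[:,:,::-1]); np.save("c1.npy",c,allow_pickle=True)
```

```text
-13 [-0.12053279  0.12985061  0.07860794  1.62146895 -0.01033553  1.39067902
 -0.26762512]
0 [-0.0230608   0.40274907  0.12922935  2.00639705 -0.07523857  0.73686683
 -0.0751953 ]
-35 [-0.08630849  0.40633139  0.20578925  2.00855653 -0.12032942  0.73800149
 -0.64540213]
-69 [-0.14276422  0.41130919  0.27451758  2.01045939 -0.16141023  0.74013868
 -1.20165665]
167 [ 1.01769754  0.4516905  -1.45058315  1.58977682  0.44935508  1.50132876
  2.4616015 ]
0 [-0.849844    0.91845531  1.35372417  2.02977839 -1.02774021  1.1347279
 -2.38544058]
-35 [ 0.30321807  0.41499852 -0.26391874  1.99513023  0.15486813  0.75031353
  2.25092715]
-69 [ 0.20805455  0.40610304 -0.14896176  1.9983996   0.08677215  0.74299348
  1.71749685]
2.4833 [-0.12187162  0.13058089  0.07719646  1.62163081 -0.01058389  1.39059267
 -0.26762225]
{'vfov': 63.13857113339168, 'cx': 257.73562960814877, 'cy': 191.40557651690958, 'eye': array([0.54914211, 0.08208851, 0.55849263]), 'attitude': array([ 0.98143721, -0.11089636, -0.01779968,  0.15545475])}
```

View pics/w1.png

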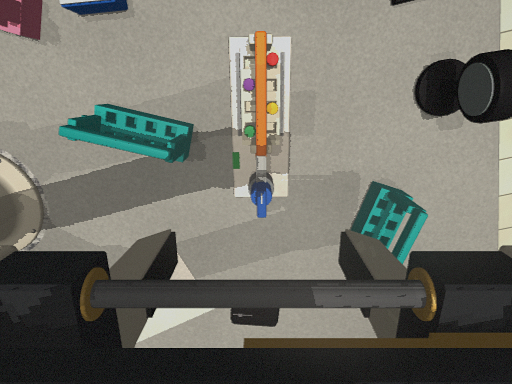

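The wrist view shows the orange bar running from about (260,32) to (261,145), with the lug and tongue below it. The knob is at (261,195) and all four caps are present. The camera is almost directly above the rack.

Run:
```python
from h import *
im=cv2.imread("pics/w1.png")[:,:,::-1].copy(); c=np.load("c1.npy",allow_pickle=True).item()
hsv=cv2.cvtColor(im,cv2.COLOR_RGB2HSV)
for s,ce,m in blobs(im,*ORANGE,20):
    print(s,ce); 
    for r in range(s[1],s[1]+s[3],8):
        x=np.nonzero(m[r])[0]; print(r,x.min(),x.max(),hsv[r,int(x.mean())], end='; ')
    print([ (r,hsv[r,261].tolist()) for r in range(138,162,2)])
for s,ce,m in blobs(im,*BLUE,20):
    if s[0]>200 and s[1]>150 and s[1]<240:
        ys,xs=np.nonzero(m); print("blue",s,ce,plane(c,ce,.132))
        for r in range(s[1],s[1]+s[3],3):
            x=np.nonzero(m[r])[0]; print(r,x.min(),x.max(),hsv[r,int(x.mean())])
cv2.imwrite("pics/w1c.png",cv2.resize(im[120:230,200:320,::-1],None,fx=6,fy=5,interpolation=cv2.INTER_NEAREST))
```

```text
[ 255   31   12  124 1256] [260.46496815  91.37977707]
31 257 264 [ 12 217 214]; 39 255 265 [ 17 180 213]; 47 255 265 [ 17 182 212]; 55 255 265 [ 17 182 209]; 63 256 266 [ 17 180 210]; 71 256 265 [ 15 186 213]; 79 256 265 [ 15 183 213]; 87 256 265 [ 15 184 211]; 95 256 265 [ 14 184 212]; 103 256 265 [ 15 185 209]; 111 256 265 [ 14 184 213]; 119 256 265 [ 14 188 212]; 127 256 265 [ 14 186 212]; 135 256 265 [ 15 190 212]; 143 256 265 [ 13 188 210]; 151 257 265 [ 11 180 152]; [(138, [14, 186, 212]), (140, [14, 189, 212]), (142, [14, 193, 210]), (144, [14, 189, 213]), (146, [11, 179, 144]), (148, [11, 173, 152]), (150, [11, 176, 154]), (152, [11, 177, 151]), (154, [11, 181, 151]), (156, [22, 30, 162]), (158, [23, 16, 187]), (160, [22, 21, 185])]
blue [251 188  21  29 300] [261.72333333 201.46666667] [[ 0.5202249  -0.06922733  0.132     ]]
188 266 267 [110 155 156]
191 254 270 [111 116  92]
194 251 271 [ 23  27 123]
197 251 271 [ 25  28 202]
200 252 270 [ 21  20 206]
203 254 268 [ 20  25 203]
206 258 265 [110 164 168]
209 258 265 [110 159 170]
212 258 265 [109 159 168]
215 258 265 [109 165 168]
```

View pics/w1c.png

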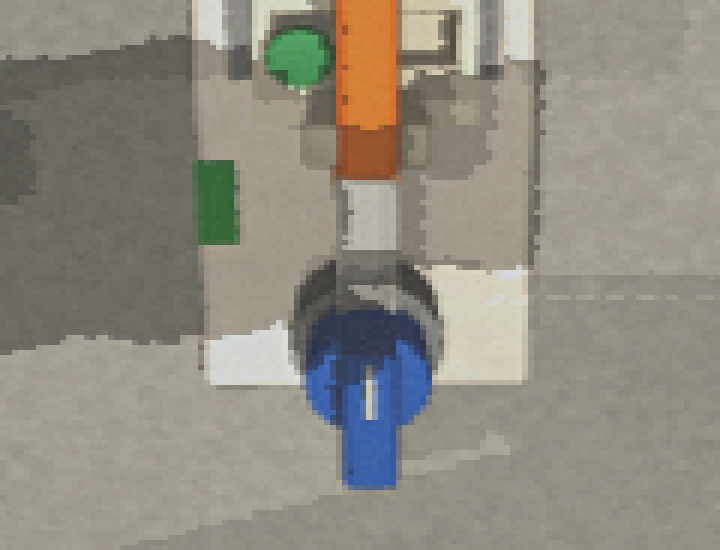

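Run:
```python
from h import *
c=np.load("c1.npy",allow_pickle=True).item()
p=plane(c,[[260.6,31],[261.2,145.8]],.151); k=plane(c,[[261.8,186.5],[261.8,217.5]],.132)
print(p,np.linalg.norm(p[1]-p[0]),k,np.linalg.norm(k[1]-k[0]))
h=p.mean(0); kk=k.mean(0); d=h-kk
print(h,kk,np.linalg.norm(d[:2]),np.degrees(np.arctan2(d[1],d[0])),[np.degrees(np.arctan2(*(a[0]-a[1])[1::-1])) for a in (p,k)])
```

```text
[[0.56692293 0.1454971  0.151     ]
 [0.53783261 0.01321968 0.151     ]] 0.13543840149112354 [[ 0.52531314 -0.04709579  0.132     ]
 [ 0.51482172 -0.0937742   0.132     ]] 0.0478429129445573
[0.55237777 0.07935839 0.151     ] [ 0.52006743 -0.070435    0.132     ] 0.1532384297576624 77.82782538965468 [np.float64(77.5970066610927), np.float64(77.3327228263098)]
```

```bash
cat >> h.py <<'E'
YAW=np.radians(-12.4); KN=np.array([.5193,-.0733,.099]); HD=np.array([.551,.0737,.140])
E
python3 - <<'E'
from h import *
manip.move_pose(KN+[0,0,.10],down(YAW))
manip.servo_line(KN,vel=.12)
print("F",manip.current_force())
effector.close(40); print("gap",manip.current_finger_gap(),manip.current_force())
for a in (.2,.4,.6,.8,1.0,1.15):
    manip.move_pose(KN,down(YAW-a))
    print(a,manip.current_clock(),manip.current_finger_gap(),manip.current_force().round(1),manip.current_wrist_torque().round(2))
E
```

```text
F [0.0370089  0.01994557 0.11578697]
gap 0.013658146665006787 [-5.24435425  0.33734534  4.2702469 ]
0.2 5.8583 0.013346069099975356 [-6.   0.8  5.5] [0.04 1.08 0.12]
0.4 6.15 0.013748400689781212 [-6.2  1.1  5.7] [0.18 1.16 0.04]
0.6 6.4417 0.013881166379490105 [-7.9  1.8  7. ] [ 0.27  1.29 -0.02]
0.8 6.7333 0.01397307200342548 [-8.2  2.6  7.5] [ 0.35  1.45 -0.1 ]
1.0 7.025 0.014075092423152314 [-8.   1.6  8.5] [ 0.55  1.53 -0.09]
1.15 7.275 0.013771293363816677 [-8.1  2.7  7.1] [ 0.62  1.54 -0.13]
```

The knob's torque changed sign around 0.6 rad, as a detent passing its hump should. Now I'll release, rise and check.

Run:
```python
from h import *
effector.open_jaws()
manip.servo_line(KN+[0,0,.11],vel=.12)
manip.move_pose([0.53,0.0,0.40],down(YAW))
c=viewer.get_calibration("wrist"); im=viewer.get_image("wrist")
np.save("c2.npy",c,allow_pickle=True); cv2.imwrite("pics/w2.png",im[:,:,::-1])
cv2.imwrite("pics/w2c.png",cv2.resize(im[20:230,170:350,::-1],None,fx=4,fy=2.8,interpolation=cv2.INTER_NEAREST))
print(manip.current_clock(),c)
```

```text
10.5583 {'vfov': 63.13857113339168, 'cx': 257.73562960814877, 'cy': 191.40557651690958, 'eye': array([0.54840104, 0.08030833, 0.55724843]), 'attitude': array([ 0.98164249, -0.10827278, -0.01813792,  0.15596806])}
```

View pics/w2c.png

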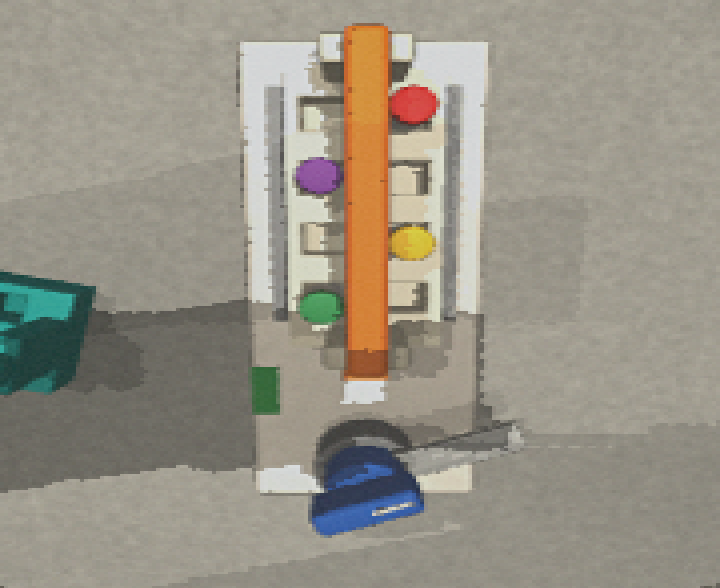

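The knob is released: the tongue now points sideways at about (300,182) full-frame. The handle spans rows 29 to 156 at column 261, and all four tubes are in place. I'll re-measure the handle from this view, then grip and lift.

Run:
```python
from h import *
c=np.load("c2.npy",allow_pickle=True).item()
p=plane(c,[[261.2,28.6],[261.5,155.7]],.151); d=p[0]-p[1]; m=p.mean(0)
print(m,np.linalg.norm(d),np.degrees(np.arctan2(d[1],d[0])))
assert np.linalg.norm(m[:2]-HD[:2])<.006 and abs(np.linalg.norm(d)-.15)<.008
g=np.r_[m[:2],.1215]
manip.move_pose(g+[0,0,.09],down(YAW))
manip.servo_line(g,vel=.12); print("F",manip.current_force().round(1))
effector.close(45); f0=manip.current_force(); print("gap",manip.current_finger_gap(),f0.round(1),manip.current_tool_pos())
manip.servo_line(g+[0,0,.02],vel=.04)
print(manip.current_clock(),manip.current_finger_gap(),manip.current_force().round(1),manip.current_wrist_torque().round(2))
im=viewer.get_image("scene"); cv2.imwrite("pics/s2.png",cv2.resize(im[150:290,170:340,::-1],None,fx=4,fy=4))
```

```text
[0.55039403 0.07198931 0.151     ] 0.15065480943029413 77.74241746142718
F [-0.6  0.9  0.8]
gap 0.013708151943424576 [-0.2 -0.2 -0.6] [0.55020631 0.07198073 0.12136693]
14.125 0.014144233523384078 [-0.   0.  -3.9] [-0.15  0.07 -0.04]
```

View pics/s2.png

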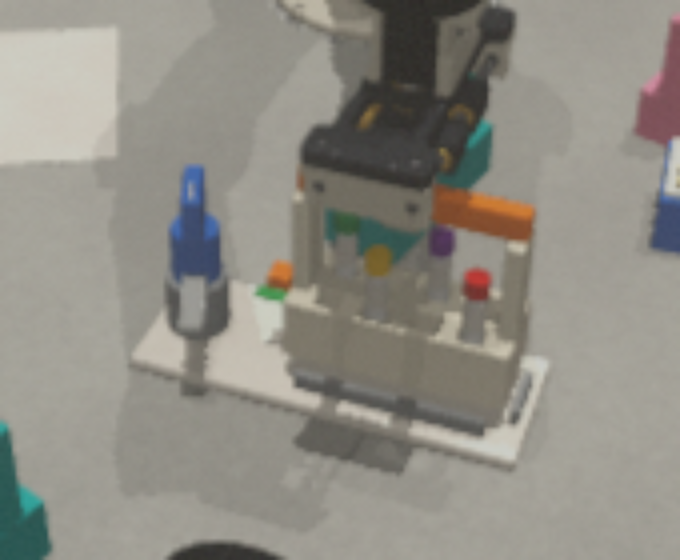

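The scene view shows the rack about 2 cm up and level. The tongue points at the camera, clear of the orange lug, and the tubes are in place. The load is 3.9 N, which matches the rack's weight, so I'll continue lifting.

Run:
```python
from h import *
p=manip.current_tool_pos(); p[2]=.1215+.122
manip.servo_line(p,vel=.06); manip.sleep(.7)
print(manip.current_clock(),manip.current_tool_pos(),manip.current_finger_gap(),manip.current_force().round(1),manip.current_wrist_torque().round(2),manip.current_joint_velocities().round(3))
im=viewer.get_image("scene"); cv2.imwrite("pics/s3.png",cv2.resize(im[110:270,170:340,::-1],None,fx=4,fy=3.7))
```

```text
16.725 [0.55020073 0.07200358 0.24350296] 0.013643766409338995 [-0.2 -0.5 -4.1] [-0.08  0.07 -0.08] [-0.     0.    -0.002 -0.001 -0.001  0.001  0.002]
```

View pics/s3.png

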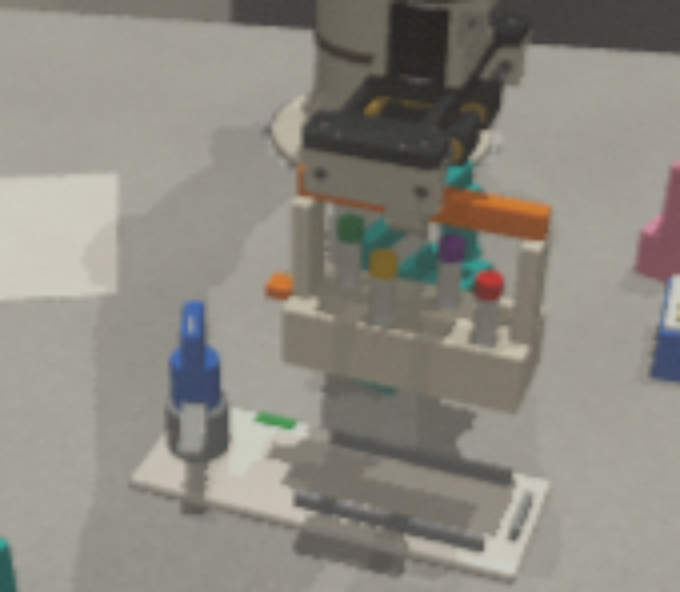

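The rack hangs level and well clear of the dock, with all four caps seated and the knob still released. I'm handing in.

```bash
python3 -c "
from bench import manip
manip.hand_in(); print(manip.current_clock(), manip.current_force())"
```

```text
the job is handed in; nothing more can be done
the job is handed in; nothing more can be done
```

I turned the blue knob clockwise past its hump until it clicked to released. I then gripped the orange handle, lifted the rack 122 mm straight up and handed in at about 17 s of the 48 s allowed.

- **Knob:** the turning torque changed sign near 0.6 rad. A wrist picture showed the tongue swung clear before the lift, and it was still clear in the last picture.
- **Rack:** going by the tool height, its underside was about 12 cm above the dock plate. It looked level in the last picture, the load was about 4.1 N, the finger gap was steady at 13.6–14.1 mm, and the joints were almost still (0.002 rad/s at most).
- **Tubes and bench:** all four tubes stood in their wells in the last picture. The arm met nothing unexpected and I moved none of the other things, but I did not re-measure their positions at the end.
- **A disagreement, settled:** my first reading of the handle gave a length of 135 mm because I took its shaded end for the lug. Re-measured from the second wrist view it came out at 150.7 mm, against the 150 mm given.

The hand-in call gave no verdict.

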